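# Set the bearing preload of a bottle roller

### The job

Set the roller's bearing preload: turn the winged thumbscrew clockwise (seen from above) until it bottoms firmly and will go no further, then back it off a quarter of a turn from there and let go. Leave the round speed knob as it is set, and do not push the things around the roller about.

Things in the scene. Friction and masses are not known exactly. Their poses are not given: they have to be found in the camera images.
- roller: Bench bottle roller, fixed: white foot plate 116 x 290 mm (290 along own y); origin at the centre of its underside, z up. At the +y end a white bearing housing 100 x 100 mm, top at 60 mm, with a flat round dial plate 82 mm across, 2 mm thick, and the thumbscrew at own (0, 85 mm). At the -y end a drive block 100 x 60 mm, 60 mm high, with the round speed knob. Two lower black rollers between.
- thumbscrew: Black winged thumbscrew, turns about its upright axis, does not rise or sink. Origin on the axis at the dial plate's top (62 mm above the worktop), z up. On a 38 mm collar and 20 mm neck stands one straight wing bar: 64 mm along own x, 14 mm thick along own y, 16 to 44 mm above the origin; pinch it across its thickness from above. A nib marks the +x end. Clockwise from above tightens.
- wing_middle (a point): Middle of the wing bar: on the axis, 30 mm above the thumbscrew's origin, axes as its own. The screw turns at about 0.05 N m and stays where left. Its hard stop, unseen, differs each time: 1.5 to 3.2 rad clockwise of the start, felt as a sharp rise of the moment. Firmly bottomed: 0.15 N m or more beyond friction, kept up for a moment (0.3 is plenty). Half a turn back it may meet an end stop.
- nib (a point): Point on the thumbscrew's nibbed wing, 30 mm out from the axis along the thumbscrew's own +x, at the height of wing_middle.
- telltale: Flat dark steel tell-tale hand on the dial plate, reaching 39 mm from the axis along own +x; origin and z as the thumbscrew's. Starts clockwise of the nib, short of where the screw bottoms. Once the nib is in line above it, the tightening screw pushes it along in line with the nib (own x axes parallel); backed off, the screw leaves it at the tightest position reached. Too flat to grip.
- speed_mark (a point): White line on the top of the round black speed knob, 13 mm out from the knob's axis. The knob is 28 mm across, its top 79 mm above the worktop, on the drive block at the roller's own (0, -110 mm). It turns easily; to be left as it is.
- jar: Loose small jar with a black cap, 44 mm across, 35 mm high; origin at the centre of its underside. A bystander, to the right near the front edge.
- tape: Loose roll of tape lying flat, 104 mm across, 25 mm high; origin at the centre of its underside. A bystander to the left.
- label_roll: Loose roll of labels lying flat, 68 mm across, 29 mm high; origin at the centre of its underside. A bystander, to the left at the back.
- beaker: Loose clear beaker, 52 mm across, 70 mm high; origin at the centre of its underside. A bystander, to the right at the back.

How it is judged:
On the way:
1. the thumbscrew has been turned clockwise until it bottoms firmly on its inner stop (contact force between thumbscrew and roller above 5 N), for 0.1 s.
At the end, for the whole second after the job is handed in: The thumbscrew, having been bottomed, stands a quarter of a turn (within 20 degrees) anticlockwise of where it bottomed, which the tell-tale hand marks (nib at least 28.2 mm to the hand's own +y side, out of 30); it is at rest and let go (y of nib in the frame of telltale above 0.0282 m and not (contact force between thumbscrew and roller above 1 N) and angular speed of thumbscrew below 0.1 rad/s); the robot touches nothing.
It fails at once if the speed knob is turned (distance of speed_mark from where it was at the start of the episode above 0.003 m).
It fails at once if a bystander is pushed more than 30 mm (distance of any of jar, tape, label_roll, beaker from where it was at the start of the episode above 0.03 m).
It also fails if it takes over 64 s, if anything falls off the work surface, if the arm or the gripper's body presses on something with over 40 N, if the wrist force passes 120 N, or if a joint passes its speed limit or range.

### The arm

A 6-joint arm with a two-finger parallel gripper is mounted at the origin on a cart in front of the work surface, level with it; the furniture and walls round the work are solid. World frame = base frame: x ahead of the robot, y to its left, z up, the work surface at z = 0. Lengths are in m, angles in rad, forces in N, time in s.
With the tool pointing down it reaches from about 0.35 to 0.975 m from the base axis. Payload 4.9 kg.
Tool frame: the origin (TCP) lies at the very end of the fingers, on their centre line; the grasp point (between the pads) lies 19 mm behind it; x points along the fingers, y is the direction in which the jaws open and shut, and the axes are right-handed (so a half turn about x gives the same grasp; the last joint's range is limited). The gripper opens to 85 mm and grips with 20 to 120 N. Pads are 22 mm wide; open, the fingers measure 114 mm over their backs; the gripper's body (76 mm by 85 mm) begins 54 mm behind the grasp point. The pads swing forward as they close: fully open they stand 13 mm farther back than shut.
Start: joints at [-1.328, 0.053, 1.613, -0, 1.476, -0.119], TCP at [0.221, -0.585, 0.231] pointing down, gripper open.
Joint ranges: [-3.01, 3.01], [-1.01, 2.22], [0.06, 2.58], [-1.02, 4.17], [0.09, 2.62], [-3.14, 3.14]. Speed limits (rad/s): [2.57, 2.57, 3.14, 3.14, 3.14, 3.14].

### API

Orientations are given as a unit quaternion [w, x, y, z].
In Python, from plant import manip gives the robot as it stands.
- The arm moves only by the tool play_rows, never from a script. Its argument "plan" is a list of rows, each a list of 5 numbers: the shift along the tool's x, y, z in mm, then the turn about the tool's x in rad, then the closure, from -1 (fully open) to 1 (shut). A call has 1 to 8 rows; each row is the pose to reach, as a shift and turn from the pose commanded when the call began, along the tool's axes at that moment; what a row does not reach only later rows make up. A row lasts 1/8 s, in which the tool goes at most 62.5 mm and 10.7 degrees, less where a joint would pass 70% of its speed; a pose out of reach is approached as far as the arm can. A call with a gripper value outside its range is refused whole. The fingers move at their own pace and stop on an object; the grip force is fixed at half the most. Time passes only in rows, so rows that repeat a pose let the fingers close. It gives the time, the measured TCP pose, the force and the opening at its end, in the units of the state.
- manip.state(): the state, without advancing time (a new reading comes with each control period).
- manip.grab_frame(name): name is "scene" or "top"; returns a dict with "img" (400x640x3 uint8, red, green, blue), "range_z" (400x640 float32, m along the optical axis (not along the pixel's ray), 0 where there is no reading), "fx", "fy", "cx", "cy" (pixels), "origin" and "rotation" of the camera in the world. Camera axes: x right, y up, looking along -z (the intrinsics and any distortion apply to the point x, -y, -z); pixel columns grow to the right and rows downward; lengths in m; the calibration is good to about 2 mm. A picture is of the moment at which its call begins.
- manip.job_done(): hands the job in, once; it reports no verdict.
The state is a dict: "time": time; "joint_pos": joint angles; "joint_vel": joint speeds; "joint_efforts": joint torques, N m; "tool_pos": TCP position; "tool_rot": TCP orientation; "contact_force": force on the tool from outside, world axes, zero at the start; "ft_torque": the same for the moment, N m; "gripper_width": opening from 0.0 (shut) to 1.0 (fully open).
Only numpy, scipy, OpenCV 4.12 (cv2) and the standard library are available. Lean on these libraries where they do the work, as an engineer would, in place of code of your own. Each camera call takes 0.05 s, during which the arm holds its last target. There are 200 camera calls.

## Working session

There is one attempt and no reset: what is moved stays moved. The work goes in short steps, Python scripts to look and compute and a tool call to move; the robot and the scene stay as the last step left them, time stands still between calls to the robot, and variables do not carry over. Pictures are saved under pics/ and viewed, about 8 in all and at most 12, crops included, and the job is handed in when it is done.

Besides the shell and the picture viewer there is one more tool, called after "Request:" as name(argument=value, ...) on one line, values as JSON. play_rows: Moves the arm, as the interface text tells. Its arguments: {"type":"object","properties":{"plan":{"type":"array"}},"required":["plan"]}

```bash
mkdir -p pics
python3 - <<'E'
from plant import manip
import cv2,numpy as np,pickle
s=manip.state();print({k:np.round(v,3) for k,v in s.items()})
fs={n:manip.grab_frame(n) for n in("top","scene")}
pickle.dump(fs,open('f0.pkl','wb'))
for n,f in fs.items():
    cv2.imwrite(f'pics/{n}0.png',cv2.cvtColor(f['img'],cv2.COLOR_RGB2BGR));print(n,f['origin'],f['rotation'],f['fx'],f['fy'],f['cx'],f['cy'],[k for k in f])
E
```

```text
{'time': np.float64(0.0), 'joint_pos': array([-1.328,  0.053,  1.614,  0.   ,  1.476, -0.119]), 'joint_vel': array([-0.   , -0.001, -0.001, -0.   ,  0.001, -0.   ]), 'joint_efforts': array([ 1.0000e-03, -3.9368e+01, -3.7018e+01, -0.0000e+00,  7.0000e-03,
        0.0000e+00]), 'tool_pos': array([ 0.221, -0.584,  0.23 ]), 'tool_rot': array([-0.126, -0.696, -0.128,  0.696]), 'contact_force': array([-0.233,  0.263, -0.167]), 'ft_torque': array([ 0.02 ,  0.009, -0.036]), 'gripper_width': np.float64(1.0)}
top [0.32715502 0.07372548 0.99628144] [ 0.71335938  0.05723626 -0.03759755 -0.6974445 ] 366.92147321030586 366.92147321030586 315.5813200991275 199.0101773274811 ['img', 'range_z', 'fx', 'fy', 'cx', 'cy', 'origin', 'rotation']
scene [-0.39707408  0.77178818  1.04587193] [-0.40437573 -0.17362696  0.36669638  0.81967537] 465.8519841702967 465.8519841702967 319.3579069793564 202.9428157678972 ['img', 'range_z', 'fx', 'fy', 'cx', 'cy', 'origin', 'rotation']
```

View pics/top0.png

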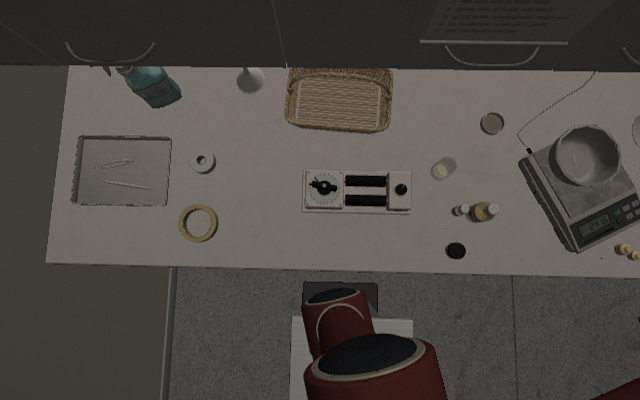

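View pics/scene0.png

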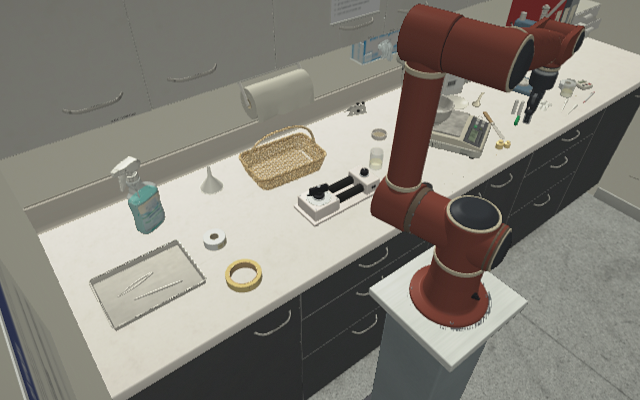

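The top image shows the roller at cols 303–411, rows 170–212, with the thumbscrew near (323,186), the knob near (401,189), the jar at (456,250), the tape at (198,222), the labels at (202,160) and the beaker at (443,168). I'll zoom in and measure.

```bash
cat > h.py <<'E'
import numpy as np,cv2
from scipy.spatial.transform import Rotation as R
def rot(q): return R.from_quat([q[1],q[2],q[3],q[0]])
def pix2w(f,u,v,z):
    d=rot(f['rotation']).apply(np.array([(u-f['cx'])/f['fx'],-(v-f['cy'])/f['fy'],-1.]))
    return f['origin']+d*(z-f['origin'][2])/d[2]
def w2pix(f,p):
    c=rot(f['rotation']).inv().apply(np.asarray(p)-f['origin'])
    return np.array([f['cx']+f['fx']*c[0]/-c[2],f['cy']-f['fy']*c[1]/-c[2]])
def crop(f,u,v,w,h,s,name):
    im=cv2.cvtColor(f['img'],cv2.COLOR_RGB2BGR)[v:v+h,u:u+w]
    cv2.imwrite(name,cv2.resize(im,None,fx=s,fy=s,interpolation=cv2.INTER_CUBIC))
E
python3 - <<'E'
from h import *
import pickle
f=pickle.load(open('f0.pkl','rb'))['top']
crop(f,298,164,50,50,12,'pics/c0.png')
im=f['img'].astype(int);
# white roller top at height ~ via range: points
v,u=np.mgrid[160:220,295:420]
z=f['range_z'][160:220,295:420]
P=np.stack([(u-f['cx'])/f['fx']*z,-(v-f['cy'])/f['fy']*z,-z],-1)
W=rot(f['rotation']).apply(P.reshape(-1,3))+f['origin']
h=W[:,2].reshape(z.shape)
Wg=W.reshape(*z.shape,3)
print('table z',np.median(h[:5]))
for n,lo,hi in(("all>50",.05,.2),("wing>85",.088,.12)):
    m=(h>lo)&(h<hi)
    if n[0]=='w': m&=(u<345)
    p=Wg[m];print(n,m.sum(),p.mean(0),p.min(0),p.max(0))
    if n[0]=='w':
        c=np.cov(p[:,:2].T);e,V=np.linalg.eigh(c);print(e,V[:,1],np.degrees(np.arctan2(V[1,1],V[0,1])))
m=(h>.07)&(u>385);print('knob',Wg[m].mean(0))
m=(h>.055)&(h<.07);r=cv2.minAreaRect(Wg[m][:,:2].astype(np.float32)*1000);print(r)
E
```

```text
table z 0.00011374514175921391
all>50 2929 [4.78785722e-01 4.13702469e-05 6.24115552e-02] [ 0.43028177 -0.14463516  0.05001739] [0.53078383 0.13038871 0.10976909]
wing>85 163 [0.47950696 0.08043375 0.10431032] [0.4686693  0.0503132  0.08819288] [0.49242341 0.11229152 0.10976909]
[1.85936511e-05 3.22353993e-04] [0.19268585 0.9812605 ] 78.89043071810838
knob [ 0.46446087 -0.09446434  0.17205015]
((480.56964111328125, -6.909576416015625), (274.71136474609375, 100.0050277709961), 89.87028503417969)
```

View pics/c0.png

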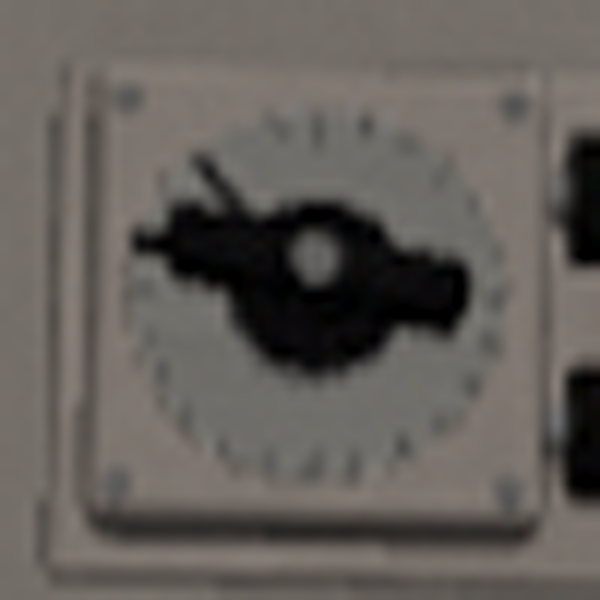

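Run:
```python
from h import *
import pickle
from plant import manip
f=pickle.load(open('f0.pkl','rb'))['top']
p=lambda u,v,z:np.round(pix2w(f,298-.5+u/12,164-.5+v/12,z)[:2],4)
print('cap',p(315,257,.110),'nibtip',p(140,242,.092),'far end',p(465,295,.1),'tell tip',p(200,160,.064))
print('plate centre', p((95+542)/2,(70+518)/2,.060), 'dial',p((130+502)/2,(105+485)/2,.062))
s=manip.state();T=rot(s['tool_rot']).as_matrix();print(T.round(3))
c=np.array([.48,.0805,.18]);print('yaw tool y',np.degrees(np.arctan2(T[1,1],T[0,1])))
print('shift mm to above',(T.T@(c-s['tool_pos'])*1000).round(1))
h=f['range_z'];v,u=np.mgrid[0:400,0:640]
P=np.stack([(u-f['cx'])/f['fx']*h,-(v-f['cy'])/f['fy']*h,-h],-1).reshape(-1,3)
W=rot(f['rotation']).apply(P)+f['origin']
m=(abs(W[:,0]-.4)<.2)&(abs(W[:,1]+.2)<.4)&(W[:,2]>.1)&(W[:,0]>.3);print('tall',m.sum(),W[m].max(0) if m.any() else '')
```

```text
cap [0.4818 0.0807] nibtip [0.4874 0.1174] far end [0.4762 0.0497] tell tip [0.5106 0.1063]
plate centre [0.4825 0.0802] dial [0.4819 0.0807]
[[-0.     0.354 -0.935]
 [ 0.002 -0.935 -0.354]
 [-1.    -0.002 -0.   ]]
yaw tool y -69.27064785700648
shift mm to above [  51.3 -529.7 -477.3]
tall 31836 [0.59999995 0.19996006 0.99628144]
```

The screw axis is at about (0.4815, 0.0807), the nib yaw about 80° and the tell-tale about 41°. Increasing joint 6 turns the tool clockwise, so I'll start the grasp with joint 6 near −2.95 to have room for the whole turn.

Request:
play_rows(plan=[[0,-44,-40,-0.18,-1],[0,-88,-80,-0.36,-1],[0,-132,-120,-0.54,-1],[0,-176,-160,-0.72,-1],[0,-220,-200,-0.9,-1],[0,-264,-240,-1.08,-1],[0,-308,-280,-1.26,-1],[0,-352,-320,-1.44,-1]])

```text
time: 1.1
tool_pos: [0.396, -0.1401, 0.231]
tool_rot: [0.556, 0.438, 0.555, -0.437]
contact_force: [0.8, -0.9, -0.0]
gripper_width: 0.999
```

```bash
cat > n.py <<'E'
from h import *
from plant import manip
import sys
def nxt(c=(.4815,.0807,.15),yaw=170):
    s=manip.state();T=rot(s['tool_rot']).as_matrix();y=np.degrees(np.arctan2(T[1,1],T[0,1]))
    print('t',s['time'].round(2),'pos',s['tool_pos'].round(4),'yaw',y.round(1),'q',s['joint_pos'].round(3),'F',s['contact_force'].round(1),'M',s['ft_torque'].round(3),'w',s['gripper_width'].round(3))
    print('shift',(T.T@(np.array(c)-s['tool_pos'])*1000).round(1),'turn(+cw)',np.radians((y-yaw)).round(3),'xaxis',T[:,0].round(3))
if __name__=='__main__':nxt(*[eval(a) for a in sys.argv[1:]])
E
python3 n.py
```

```text
Traceback (most recent call last):
  File "n.py", line 8, in <module>
    if __name__=='__main__':nxt(*[eval(a) for a in sys.argv[1:]])
                            ~~~^^^^^^^^^^^^^^^^^^^^^^^^^^^^^^^^^^
  File "n.py", line 6, in nxt
    print('t',s['time'].round(2),'pos',s['tool_pos'].round(4),'yaw',y.round(1),'q',s['joint_pos'].round(3),'F',s['contact_force'].round(1),'M',s['ft_torque'].round(3),'w',s['gripper_width'].round(3))
              ^^^^^^^^^^^^^^^
AttributeError: 'float' object has no attribute 'round'
```

```bash
sed -i "s/s\['time'\].round(2)/round(s['time'],2)/; s/s\['gripper_width'\].round(3)/round(float(s['gripper_width']),3)/" n.py; sed -i "s/s=manip.state();T/s={k:np.asarray(v) for k,v in manip.state().items()};T/; s/round(s\['time'\],2)/s['time'].round(2)/" n.py; python3 n.py
```

```text
t 1.1 pos [ 0.396  -0.1401  0.231 ] yaw 13.5 q [-0.518 -0.474  2.063  0.     1.552 -0.754] F [ 0.8 -0.9 -0. ] M [-0.049 -0.068  0.073] w 0.999
shift [  81.   134.8 -194.7] turn(+cw) -2.731 xaxis [ 0. -0. -1.]
```

Request:
play_rows(plan=[[0,33,-48,-0.18,-1],[0,66,-96,-0.36,-1],[10,99,-144,-0.54,-1],[30,132,-194,-0.72,-1],[50,133,-194,-0.9,-1],[70,133,-194,-1.08,-1],[80,133,-194,-1.26,-1],[80,133,-194,-1.44,-1]])

```text
time: 2.1
tool_pos: [0.4797, 0.0774, 0.1493]
tool_rot: [0.705, -0.038, 0.707, 0.038]
contact_force: [0.2, 0.1, -0.3]
gripper_width: 0.998
```

Request:
play_rows(plan=[[0,0,0,-0.18,-1],[0,0,0,-0.36,-1],[0,0,0,-0.54,-1],[0,0,0,-0.72,-1],[0,0,0,-0.9,-1],[0,0,0,-1.08,-1],[0,0,0,-1.26,-1],[0,0,0,-1.29,-1]])

```text
time: 3.1
tool_pos: [0.4806, 0.0773, 0.1508]
tool_rot: [0.543, -0.453, 0.543, 0.453]
contact_force: [0.5, 0.9, 0.3]
gripper_width: 1.001
```

```bash
python3 n.py "(.4815,.0807,.076)"; python3 -c "
from h import *
from plant import manip
f=manip.grab_frame('top');crop(f,283,144,80,80,8,'pics/c1.png')
f=manip.grab_frame('scene');crop(f,260,140,120,90,6,'pics/s1.png')"
```

```text
t 3.1 pos [0.4806 0.0773 0.1508] yaw 169.6 q [ 0.006 -0.223  2.008  0.     1.357 -2.954] F [0.5 0.9 0.3] M [-0.033 -0.083  0.028] w 1.001
shift [74.8 -0.3  3.6] turn(+cw) -0.006 xaxis [-0.001  0.    -1.   ]
```

View pics/s1.png

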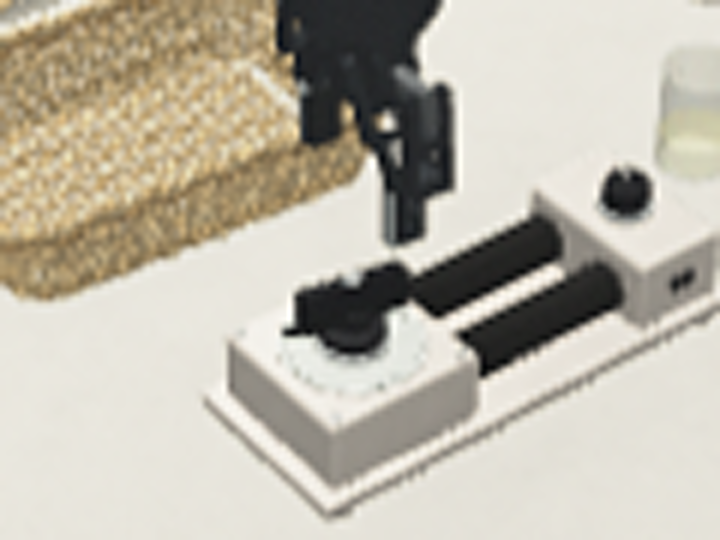

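The gripper is open above the screw (scene crop around (390,200)), with the jaws across the wing. Next I descend and close.

Request:
play_rows(plan=[[20,0,3.5,0,-1],[40,0,3.5,0,-1],[60,0,3.5,0,-1],[72,0,3.5,0,-1],[74,0,3.5,0,-1],[74,0,3.5,0,-1]])

```text
time: 3.95
tool_pos: [0.482, 0.0807, 0.0779]
tool_rot: [0.543, -0.453, 0.543, 0.453]
contact_force: [0.7, -0.6, 0.7]
gripper_width: 1.002
```

Request:
play_rows(plan=[[0,0,0,0,0],[0,0,0,0,1],[0,0,0,0,1],[0,0,0,0,1],[0,0,0,0,1],[0,0,0,0,1],[0,0,0,0,1],[0,0,0,0,1]])

```text
time: 4.95
tool_pos: [0.4835, 0.0804, 0.0782]
tool_rot: [0.544, -0.454, 0.542, 0.452]
contact_force: [4.9, -0.9, -1.8]
gripper_width: 0.19
```

```bash
python3 n.py "(.4815,.0807,.076)"
```

```text
t 4.95 pos [0.4835 0.0804 0.0782] yaw 169.6 q [ 1.300e-02 -1.290e-01  2.057e+00 -1.000e-03  1.208e+00 -2.948e+00] F [ 4.9 -0.9 -1.8] M [-0.175 -0.791 -0.004] w 0.19
shift [ 2.2  2.1 -0. ] turn(+cw) -0.006 xaxis [ 0.005 -0.001 -1.   ]
```

Request:
play_rows(plan=[[0,-1.5,0,0.05,1],[0,-1.5,0,0.15,1],[0,-1.5,0,0.3,1],[0,-1.5,0,0.4,1],[0,-1.5,0,0.5,1],[0,-1.5,0,0.6,1],[0,-1.5,0,0.7,1],[0,-1.5,0,0.7,1]])

```text
time: 5.95
tool_pos: [0.4841, 0.0802, 0.0781]
tool_rot: [0.666, -0.24, 0.665, 0.239]
contact_force: [2.2, -1.2, 1.8]
gripper_width: 0.194
```

```bash
python3 n.py "(.4835,.0807,.078)"
```

```text
t 5.95 pos [0.4841 0.0802 0.0781] yaw 129.6 q [ 1.300e-02 -1.250e-01  2.054e+00 -1.000e-03  1.210e+00 -2.249e+00] F [ 2.2 -1.2  1.8] M [-0.234 -0.318 -0.096] w 0.194
shift [ 0.1  0.8 -0.1] turn(+cw) -0.705 xaxis [ 0.002 -0.001 -1.   ]
```

Request:
play_rows(plan=[[0,0,0,0.1,1],[0,0,0,0.2,1],[0,0,0,0.3,1],[0,0,0,0.4,1],[0,0,0,0.5,1],[0,0,0,0.6,1],[0,0,0,0.7,1]])

```text
time: 6.82
tool_pos: [0.4843, 0.0797, 0.0782]
tool_rot: [0.708, 0.003, 0.706, -0.004]
contact_force: [2.9, -3.3, 2.1]
gripper_width: 0.194
```

```bash
python3 n.py "(.4835,.0807,.078)"; python3 -c "
from h import *
from plant import manip
f=manip.grab_frame('scene');crop(f,270,140,90,90,6,'pics/s2.png')"
```

```text
t 6.82 pos [0.4843 0.0797 0.0782] yaw 89.4 q [ 1.200e-02 -1.250e-01  2.054e+00 -2.000e-03  1.210e+00 -1.547e+00] F [ 2.9 -3.3  2.1] M [-0.53  -0.38   0.017] w 0.194
shift [ 0.1  1.  -0.8] turn(+cw) -1.407 xaxis [ 0.003 -0.002 -1.   ]
```

View pics/s2.png

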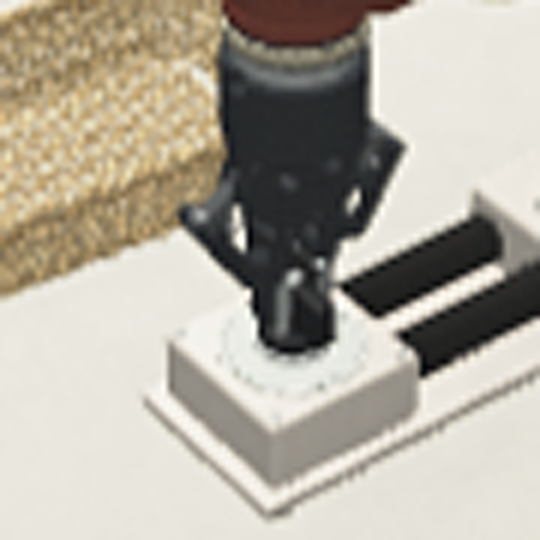

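```bash
sed -i "s/'w',s/'e6',s['joint_efforts'][5].round(3),'w',s/" n.py; echo ok
```

```text
ok
```

Request:
play_rows(plan=[[0,-1,1,0.07,1],[0,-1,1,0.14,1],[0,-1,1,0.2,1],[0,-1,1,0.2,1]])

```text
time: 7.38
tool_pos: [0.4843, 0.0795, 0.0781]
tool_rot: [0.703, 0.073, 0.703, -0.073]
contact_force: [-1.5, -0.5, 6.1]
gripper_width: 0.189
```

```bash
python3 n.py "(.4835,.0807,.078)"
```

```text
t 7.38 pos [0.4843 0.0795 0.0781] yaw 78.1 q [ 0.011 -0.123  2.053  0.     1.212 -1.353] F [-1.5 -0.5  6.1] M [-0.079  0.157 -0.002] w 0.189
shift [ 0.1  1.  -1.1] turn(+cw) -1.603 xaxis [ 0.  0. -1.]
```

Request:
play_rows(plan=[[0,0,0,0.07,1],[0,0,0,0.14,1],[0,0,0,0.2,1],[0,0,0,0.2,1]])

```text
time: 7.88
tool_pos: [0.4843, 0.0794, 0.0781]
tool_rot: [0.693, 0.143, 0.692, -0.143]
contact_force: [-1.5, -2.3, 5.7]
gripper_width: 0.192
```

```bash
python3 n.py "(.4835,.0807,.078)"
```

```text
t 7.88 pos [0.4843 0.0794 0.0781] yaw 66.7 q [ 0.011 -0.123  2.053 -0.     1.212 -1.153] F [-1.5 -2.3  5.7] M [-0.214  0.166 -0.127] w 0.192
shift [ 0.1  0.9 -1.3] turn(+cw) -1.803 xaxis [ 0. -0. -1.]
```

```bash
sed -i "s/'w',round/'e6',s['joint_efforts'][5].round(3),'w',round/" n.py; echo ok
```

```text
ok
```

Request:
play_rows(plan=[[0,0,0,0.07,1],[0,0,0,0.14,1],[0,0,0,0.2,1],[0,0,0,0.2,1]])

```text
time: 8.38
tool_pos: [0.4842, 0.0792, 0.0781]
tool_rot: [0.675, 0.211, 0.675, -0.211]
contact_force: [-2.1, -2.6, 5.8]
gripper_width: 0.187
```

```bash
python3 n.py "(.4835,.0807,.078)"
```

```text
t 8.38 pos [0.4842 0.0792 0.0781] yaw 55.3 q [ 1.100e-02 -1.240e-01  2.053e+00 -1.000e-03  1.212e+00 -9.540e-01] F [-2.1 -2.6  5.8] M [-0.29   0.244  0.384] e6 0.466 w 0.187
shift [ 0.1  0.8 -1.5] turn(+cw) -2.002 xaxis [ 0.    -0.001 -1.   ]
```

Request:
play_rows(plan=[[0,0,0,0.07,1],[0,0,0,0.14,1],[0,0,0,0.2,1],[0,0,0,0.2,1]])

```text
time: 8.88
tool_pos: [0.4847, 0.0783, 0.078]
tool_rot: [0.652, 0.276, 0.65, -0.278]
contact_force: [-0.1, -4.9, 3.9]
gripper_width: 0.192
```

```bash
python3 n.py "(.4835,.0807,.078)"
```

```text
t 8.88 pos [0.4847 0.0783 0.078 ] yaw 43.9 q [ 0.01  -0.123  2.053 -0.003  1.211 -0.755] F [-0.1 -4.9  3.9] M [-0.964 -0.106  0.823] e6 0.926 w 0.192
shift [-0.   0.8 -2.5] turn(+cw) -2.2 xaxis [ 0.001 -0.003 -1.   ]
```

The moment rose to 0.38 and then 0.82 N m at about 2.0–2.2 rad, so the screw has bottomed. I'll hold briefly, then relax in steps to see how much was elastic.

Request:
play_rows(plan=[[0,0,0,0,1],[0,0,0,0,1],[0,0,0,-0.1,1],[0,0,0,-0.1,1]])

```text
time: 9.38
tool_pos: [0.4849, 0.0784, 0.0778]
tool_rot: [0.664, 0.244, 0.662, -0.245]
contact_force: [2.6, -5.2, 2.9]
gripper_width: 0.19
```

```bash
python3 n.py "(.4835,.0807,.078)"
```

```text
t 9.38 pos [0.4849 0.0784 0.0778] yaw 49.5 q [ 0.01  -0.123  2.053 -0.003  1.21  -0.853] F [ 2.6 -5.2  2.9] M [-1.048 -0.316  0.33 ] e6 0.233 w 0.19
shift [-0.2  0.8 -2.6] turn(+cw) -2.103 xaxis [ 0.002 -0.002 -1.   ]
```

Request:
play_rows(plan=[[0,0,0,-0.1,1],[0,0,0,-0.1,1]])

```text
time: 9.62
tool_pos: [0.485, 0.0785, 0.0778]
tool_rot: [0.676, 0.211, 0.674, -0.212]
contact_force: [2.5, -5.5, 2.8]
gripper_width: 0.188
```

```bash
python3 n.py "(.4835,.0807,.078)"
```

```text
t 9.62 pos [0.485  0.0785 0.0778] yaw 55.2 q [ 1.000e-02 -1.230e-01  2.053e+00 -2.000e-03  1.210e+00 -9.520e-01] F [ 2.5 -5.5  2.8] M [-0.993 -0.33   0.068] e6 -0.071 w 0.188
shift [-0.2  0.9 -2.4] turn(+cw) -2.004 xaxis [ 0.002 -0.002 -1.   ]
```

Request:
play_rows(plan=[[0,0,0,-0.12,1],[0,0,0,-0.24,1],[0,0,0,-0.36,1],[0,0,0,-0.48,1],[0,0,0,-0.6,1],[0,0,0,-0.72,1],[0,0,0,-0.84,1],[0,0,0,-0.84,1]])

```text
time: 10.62
tool_pos: [0.4853, 0.0799, 0.0779]
tool_rot: [0.704, -0.081, 0.701, 0.081]
contact_force: [5.8, 1.3, 0.8]
gripper_width: 0.19
```

Request:
play_rows(plan=[[0,0,0,-0.12,1],[0,0,0,-0.24,1],[0,0,0,-0.36,1],[0,0,0,-0.48,1],[0,0,0,-0.6,1],[0,0,0,-0.7,1],[0,0,0,-0.74,1],[0,0,0,-0.74,1]])

```text
time: 11.62
tool_pos: [0.4847, 0.081, 0.0778]
tool_rot: [0.627, -0.328, 0.625, 0.33]
contact_force: [3.4, 4.6, 3.4]
gripper_width: 0.188
```

```bash
python3 n.py "(.4835,.0807,.078)"
```

```text
t 11.62 pos [0.4847 0.081  0.0778] yaw 145.5 q [ 0.012 -0.123  2.053  0.004  1.21  -2.529] F [3.4 4.6 3.4] M [ 0.678 -0.698  0.048] e6 -0.004 w 0.188
shift [-0.2  0.8 -0.9] turn(+cw) -0.428 xaxis [ 0.002  0.004 -1.   ]
```

Request:
play_rows(plan=[[0,0,0,0,0],[0,0,0,0,-1],[0,0,0,0,-1],[0,0,0,0,-1],[0,0,0,0,-1],[-20,0,0,0,-1],[-60,0,0,0,-1],[-110,0,0,0,-1]])

```text
time: 12.62
tool_pos: [0.483, 0.0794, 0.1872]
tool_rot: [0.625, -0.329, 0.626, 0.33]
contact_force: [0.2, 0.0, 1.2]
gripper_width: 1.001
```

Request:
play_rows(plan=[[0,-34,-49,0,-1],[0,-68,-98,0,-1],[0,-102,-147,0,-1],[0,-125,-180,0,-1],[0,-125,-180,0,-1]])

```text
time: 13.25
tool_pos: [0.4852, -0.142, 0.1874]
tool_rot: [0.626, -0.328, 0.626, 0.328]
contact_force: [0.2, 0.7, 0.4]
gripper_width: 1.001
```

```bash
python3 n.py; python3 -c "
from h import *
from plant import manip
f=manip.grab_frame('top');crop(f,298,164,50,50,12,'pics/c2.png')"
```

```text
t 13.25 pos [ 0.4852 -0.142   0.1874] yaw 145.3 q [-0.432 -0.207  1.933 -0.     1.416 -2.969] F [0.2 0.7 0.4] M [0.036 0.018 0.   ] e6 -0.127 w 1.001
shift [ 37.3 129.7 181.1] turn(+cw) -0.43 xaxis [-0. -0. -1.]
```

View pics/c2.png

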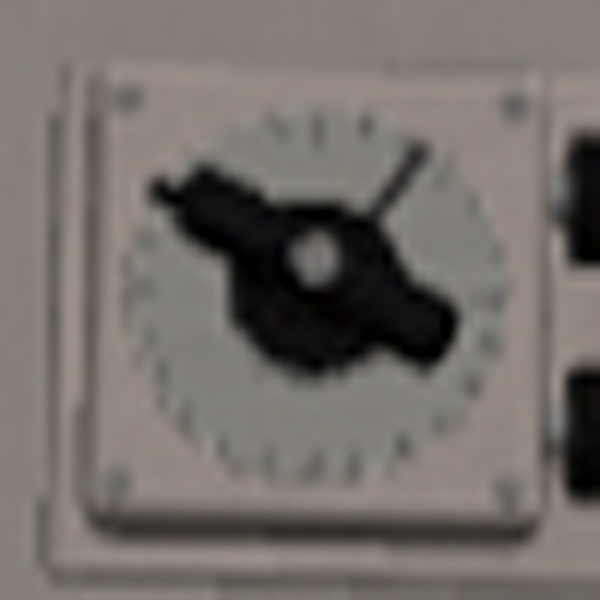

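The nib tip is at crop (158,188), the far wing end near (438,345) and the tell-tale from (378,212) to (422,150). I'll compute the angle between them.

Run:
```python
from h import *
import pickle
from plant import manip
F=pickle.load(open('f0.pkl','rb'))['top'];f=manip.grab_frame('top')
p=lambda u,v,z:pix2w(f,298-.5+u/12,164-.5+v/12,z)[:2]
ang=lambda a:np.degrees(np.arctan2(a[1],a[0]))
ax=p(316,256,.110);d=p(316,295,.062)
t=p(422,150,.064);t0=p(378,212,.064)
print('axis',ax,d,'tell',ang(t-ax),ang(t-d),ang(t-t0))
for z in(.085,.092,.1):print('nib',z,ang(p(158,188,z)-ax))
def wing(g):
    s=np.s_[170:200,300:348];v,u=np.mgrid[s];h=g['range_z'][s]
    W=rot(g['rotation']).apply(np.stack([(u-g['cx'])/g['fx']*h,-(v-g['cy'])/g['fy']*h,-h],-1).reshape(-1,3))+g['origin']
    W=W[(W[:,2]>.088)&(W[:,2]<.12)];e,V=np.linalg.eigh(np.cov(W[:,:2].T));return ang(V[:,1]*np.sign(V[1,1])),len(W)
print('wing start,now',wing(F),wing(f))
```

```text
axis [0.48203064 0.08049886] [0.48191706 0.08068451] tell -34.77618207408237 -34.905988903381406 -33.809303807254715
nib 0.085 61.62271345901376
nib 0.092 63.18568578245439
nib 0.1 65.06385708042939
wing start,now (np.float64(78.89043071810838), 163) (np.float64(61.27432047282581), 163)
```

The nib stands about 97° anticlockwise of the tell-tale (allowed 70–110°). The arm is clear, so I'm handing in.

```bash
python3 -c "
from plant import manip
print(manip.job_done())"
```

```text
the job is handed in; nothing more can be done
None
```

I bottomed the thumbscrew firmly, backed it off about a quarter turn, let go and handed the job in. No verdict is reported.

- **Bottoming:** I turned the screw clockwise about 2.0 rad. At the stop the moment rose to about 0.8 N m and I held it there briefly.
- **Back-off:** From the top camera the tell-tale stands at about −35° and the nib at about 61–63°. That puts the screw about 97° anticlockwise of where it bottomed, within the allowed 90° ± 20°.
- **Arm:** The gripper is open and about 0.22 m to the side of the screw at z = 0.187 m. The wrist force was about zero.
- **Checks that were weak or not made:** Single moment readings were noisy by about 0.1 N m, so screw friction was not resolved; the stop was clear. The gripper went nowhere near the speed knob or the bystanders, but I did not measure their positions again at the end.

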